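Clamp the probe bracket in the toggle fixture

ROBOT

A 6-joint arm with a two-finger parallel gripper is mounted at the origin on a cart in front of the work surface, level with it; the furniture and walls round the work are solid. World frame = base frame: x ahead of the robot, y to its left, z up, the work surface at z = 0. Lengths are in mm, angles in rad, forces in N, time in s.
With the tool pointing down it reaches from about 325 to 850 mm from the base axis. Payload 4.4 kg.
Tool frame: the origin (TCP) lies midway between the tips of the shut fingers; the grasp point (between the pads) lies 19 mm behind it; z points along the fingers, x is the direction in which the jaws open and shut, and the axes are right-handed (so a half turn about z gives the same grasp; the last joint's range is limited). The gripper opens to 94 mm and grips with 3 to 60 N. Pads are 16 mm wide; open, the fingers measure 119 mm over their backs; the gripper's body (75 mm by 177 mm) begins 78 mm behind the grasp point.
Start: joints at [-1.462, 0.207, 1.542, -0, 1.393, -0.15], TCP at [147.142, -555.856, 175.247] pointing down, gripper open.
Joint ranges: [-2.73, 2.73], [-0.86, 2.22], [0.23, 2.46], [-1.11, 4.25], [0.08, 2.63], [-2.82, 2.82]. Speed limits (rad/s): [2.79, 2.79, 3.14, 3.14, 3.14, 3.14].

INTERFACE

Orientations are given as [roll, pitch, yaw] about the fixed x, y, z axes, in that order (R = Rz(yaw) Ry(pitch) Rx(roll)).
In Python, from plant import * gives the robot as it stands. Calls block until the motion is done:
- movep(position, orientation): joint-space move of the TCP to a pose.
- move_l(position, rotation=None, velocity=150): straight line of the TCP; rotation=None keeps the orientation; velocity is the mean speed in mm/s.
- set_joints(angles): joint-space move.
- command_gripper(opening): finger opening in mm; the grip force is fixed at half the most; returns when the fingers have stopped.
- hold(seconds).
- solve_ik(position, orientation): joint angles nearest the present ones, or None.
- sense(): the state.
- get_image(name): name is "scene" or "top" or "wrist"; returns the picture (400x640x3 uint8, red, green, blue); there is no depth.
- camera_model(name): a dict with "vfov" (degrees; the focal length in pixels is half the picture's height over the tangent of half this angle, whatever the lens; pixels are square), "cx", "cy" (the principal point, pixels), "k1" (the pictures are not rectified: a ray, as slopes to the right and down, at radius r is drawn at 1 + k1 r^2 times it, then the intrinsics apply), "position" and "orientation" of the camera in the world. Camera axes: x right, y up, looking along -z (the intrinsics and any distortion apply to the point x, -y, -z); pixel columns grow to the right and rows downward; lengths in mm; the calibration is good to about 2 mm. A picture is of the moment at which its call begins: read the wrist's pose just before it. camera_model takes no time and is no camera call; for the wrist camera it gives the pose at the moment of the call.
A pose or a line that the arm cannot do raises IKError and nothing moves.
- finish_job(): hands the job in, once; it reports no verdict.
The state is a dict: "time_s": time; "joint_pos": joint angles; "dq": joint speeds; "tau": joint torques, N m; "eef_pos": TCP position; "ee_rot": TCP orientation; "ft_force": force on the tool from outside, world axes, zero at the start; "torque": the same for the moment, N m; "width": finger opening in mm.
Only numpy, scipy, OpenCV 4.12 (cv2) and the standard library are available. Lean on these libraries where they do the work, as an engineer would, in place of code of your own. Each camera call takes 0.05 s, during which the arm holds its last target.

TASK

Load the small metal bracket into the toggle clamp fixture: set its dark steel foot flat in the empty nest between the little stops, with its upright tab outward, away from the clamp's red handle. Then push the red handle down past its dead point until it is fully home and the pad holds the foot, let go, and do not shift the jar or the tape roll.

Things in the scene. Friction and masses are not known exactly. Their poses are not given: they have to be found in the camera images.
- clamp: bench toggle clamp, fixed to the desk; origin on the desk, z up, +y runs from the pad end to the red-handle end. Light grey base plate 76 mm wide (x -38..38 mm), y from -135 to 62 mm, top at z = 8 mm; two upright steel cheeks on it from y = -37 to 44 mm, up to z = 48 mm.
- nest (a point): centre of the nest floor, at x 0, y -89.1, z 8 mm of the clamp, same axes. Four black stops 7.2 mm high and 13.5 mm long bound it: inner faces at x = +-15.5 mm, and 18.5 mm to -y and to +y. The open clamp's pad hangs over it, to 9 mm on the -y side of its centre, lowest edge 45 mm above the nest floor: bring the foot in low from the -y side, under the pad.
- clamp_tip: the clamp's pad, a black rubber foot of 22 mm diameter under the end of the arm; origin at the centre of its underside. Locked, it sits on the foot over the nest centre, 24 mm above the desk; it is sprung, and presses the 16 mm thick foot with some 10 to 20 N.
- handle_grip (a point): centre of the red handle grip (72 mm long, 18 mm thick, round). Locked: y 105, z 62 mm of the clamp, handle level, grip top at z 71. Open: about y 59, z 121 mm, handle rising 60 degrees towards +y. Between them it moves on an arc about a pivot near y 10, z 54 mm. It takes 5 to 15 N on the grip to push it down, most near the dead point.
- clamp_handle (a joint): angle of the red handle relative to the arm, rad: about 1.65 when open, 0 fully down at its stop (locked); the dead point is near 0.1. It stays where it is left.
- bracket: the loose workpiece, 0.13 kg: a dark steel foot block 27.5 (x) x 32.5 (y) x 16 (z) mm; from its -y face an aluminium ledge 20 mm wide, 9 to 16 mm above the underside, runs out to y = -54 mm, where an aluminium upright tab 20 (x) x 10 (y) mm rises to z = 73 mm. Origin at the centre of the foot's underside, z up, +y from the tab towards the foot.
- bracket_foot (a point): centre of the underside of the bracket's foot; axes of the bracket.
- bracket_tab (a point): point on the axis of the bracket's upright tab where it is best gripped (across its 20 mm width, along x), 58 mm above the underside and 49 mm to -y of the foot centre; axes of the bracket.
- jar: white jar with a black lid, 74 mm diameter, 96 mm high, bystander; origin under its base.
- tape: small roll of black tape, 55 mm diameter, 19 mm high, bystander; origin under its base.

How it is judged:
By the outcome, as a careful person would: the job done as asked, in the order asked, and still so for the second after the job is handed in, with the robot touching nothing.
It also fails if it takes over 48 s, if anything falls off the work surface, if the arm or the gripper's body presses on something with over 40 N, if the wrist force passes 120 N, or if a joint passes its speed limit or range.

## Working session

There is one attempt and no reset: what is moved stays moved. The work goes in short steps, each a Python script; the robot and the scene stay as the last script left them, time stands still between calls to the robot, and variables do not carry over. Pictures are saved under pics/ and viewed, and the job is handed in when it is done.

```bash
ls; mkdir -p pics; python3 - <<'E'
from plant import *
import cv2
for n in ["scene","top","wrist"]:
    print(n,camera_model(n))
    cv2.imwrite(f"pics/{n}0.png",get_image(n)[:,:,::-1])
s=sense();print(s["time_s"],s["eef_pos"],s["ee_rot"],s["width"],s["ft_force"])
E
```

```text
pics
scene {'vfov': 51.790336376611734, 'cx': 325.72840617209613, 'cy': 197.15377718387944, 'k1': -0.00238678753159603, 'position': array([ 160.91118637, -637.44104883,  972.5880513 ]), 'orientation': array([ 0.63999019, -0.00278084, -0.49406332])}
top {'vfov': 47.24566022722593, 'cx': 311.17338459838044, 'cy': 208.16683143492878, 'k1': -0.09505490045044751, 'position': array([ 233.41674852,  -37.64276341, 1624.90118243]), 'orientation': array([ 0.16349573, -0.00357486, -1.58927263])}
wrist {'vfov': 59.5495229135541, 'cx': 314.99860734871896, 'cy': 202.0865366286031, 'k1': -0.06294534766285702, 'position': array([ 225.24610438, -536.04602727,  383.57213191]), 'orientation': array([-0.27555023,  0.00162618, -1.31286514])}
0.15 [ 147.04369903 -555.21596766  174.37684302] [-3.14131938e+00  1.68307259e-03 -1.31204870e+00] 93.78003520359356 [ 0.78161879  0.73262293 -0.65194108]
```

View pics/scene0.png

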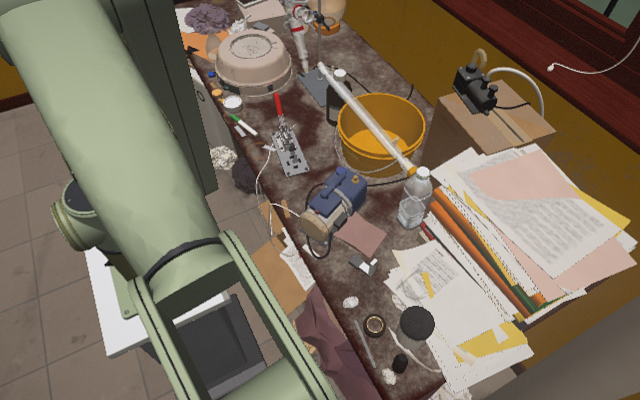

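View pics/top0.png

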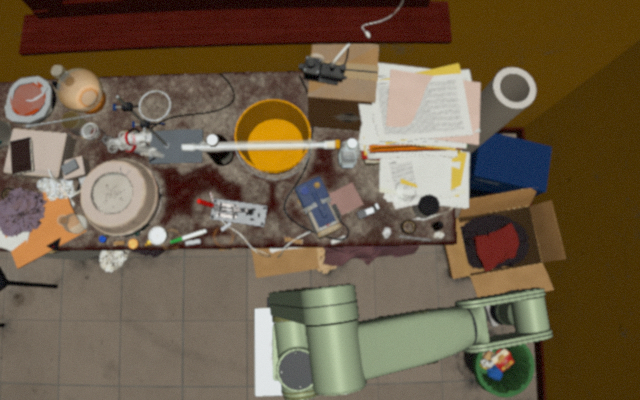

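View pics/wrist0.png

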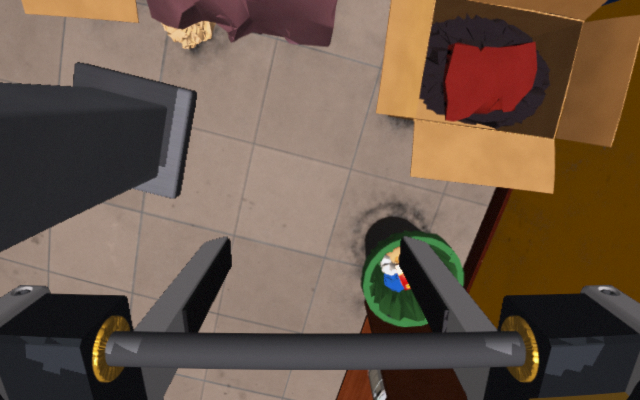

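```bash
cat > h.py <<'E'
import numpy as np,cv2
from scipy.spatial.transform import Rotation as R
def K(m):
    f=200/np.tan(np.radians(m["vfov"]/2)); return f
def ray(m,u,v):
    f=K(m); d=np.array([(u-m["cx"])/f,(v-m["cy"])/f]); s=d.copy()
    for _ in range(30): s=d/(1+m["k1"]*(s@s))
    M=R.from_euler("xyz",m["orientation"]).as_matrix()
    return np.array(m["position"]),M@np.array([s[0],-s[1],-1.])
def onz(m,u,v,z):
    p,d=ray(m,u,v); return p+d*(z-p[2])/d[2]
def proj(m,P):
    M=R.from_euler("xyz",m["orientation"]).as_matrix()
    c=M.T@(np.array(P,float)-m["position"]); s=np.array([c[0],-c[1]])/-c[2]
    s=s*(1+m["k1"]*(s@s)); return s*K(m)+[m["cx"],m["cy"]]
def tri(l):
    A=np.zeros((3,3));b=np.zeros(3)
    for m,u,v in l:
        p,d=ray(m,u,v); d/=np.linalg.norm(d); Q=np.eye(3)-np.outer(d,d); A+=Q;b+=Q@p
    return np.linalg.solve(A,b)
E
python3 - <<'E'
from plant import *
from h import *
a=cv2.imread("pics/top0.png"); b=cv2.imread("pics/scene0.png")
cv2.imwrite("pics/top_c.png",cv2.resize(a[170:250,190:350],None,fx=5,fy=5,interpolation=cv2.INTER_CUBIC))
cv2.imwrite("pics/top_d.png",cv2.resize(a[170:250,300:460],None,fx=5,fy=5,interpolation=cv2.INTER_CUBIC))
cv2.imwrite("pics/sc_c.png",cv2.resize(b[85:185,235:395],None,fx=5,fy=5,interpolation=cv2.INTER_CUBIC))
cv2.imwrite("pics/sc_d.png",cv2.resize(b[240:390,320:480],None,fx=4,fy=4,interpolation=cv2.INTER_CUBIC))
m=camera_model("top")
for u,v in [(368,210),(428,205),(408,227),(205,203),(235,211)]: print(u,v,onz(m,u,v,0))
E
```

```text
368 210 [ 490.9589259  -253.16281626    0.        ]
428 205 [ 505.38849378 -472.83965664    0.        ]
408 227 [ 426.47157246 -395.24980146    0.        ]
205 203 [527.17840285 335.95226851   0.        ]
235 211 [495.88399621 226.36085174   0.        ]
```

View pics/top_c.png

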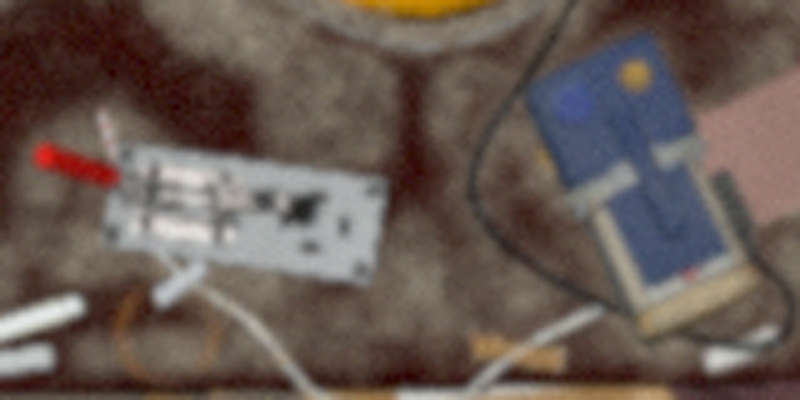

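View pics/top_d.png

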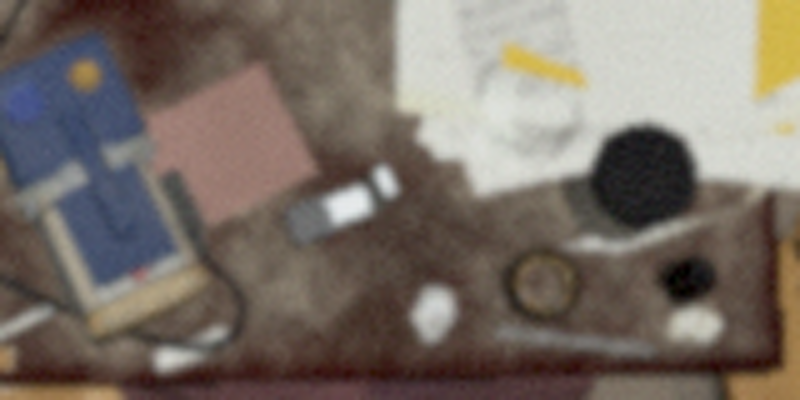

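View pics/sc_c.png

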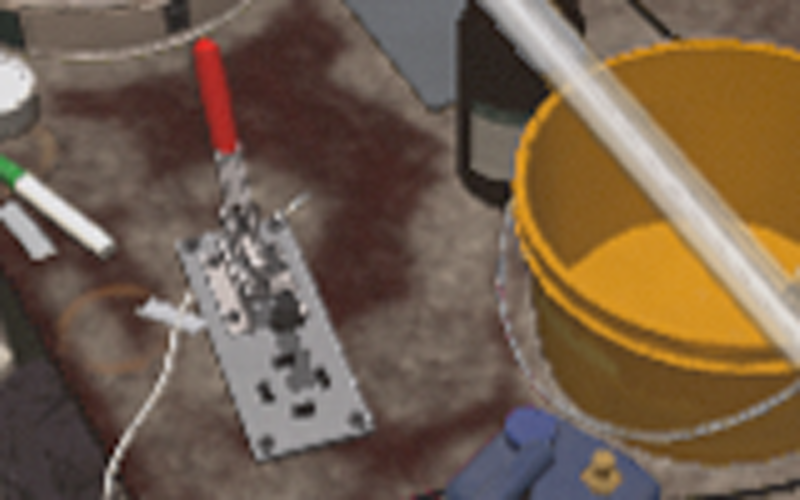

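View pics/sc_d.png

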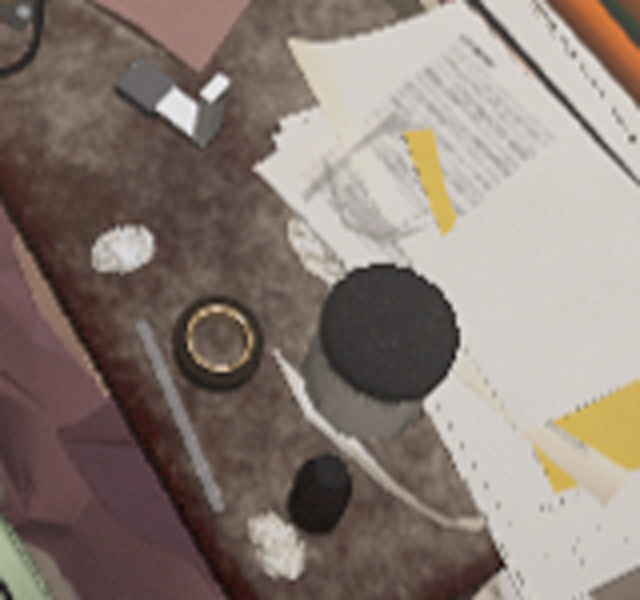

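```bash
python3 - <<'E'
from plant import *
from h import *
import numpy as np
print(solve_ik([490,-240,230],[np.pi,0,0.45]))
movep([490,-240,230],[np.pi,0,0.45])
s=sense();m=camera_model("wrist");im=get_image("wrist")
print(s["time_s"],s["eef_pos"],s["ee_rot"]);print(m)
cv2.imwrite("pics/w1.png",im[:,:,::-1])
import pickle;pickle.dump(m,open("w1.pkl","wb"))
E
```

```text
[-6.14101497e-01  1.05952816e-01  1.54359812e+00 -4.44089210e-16
  1.49204172e+00 -1.06410150e+00]
1.8667 [ 489.55063897 -240.80544518  229.78718522] [-3.14153415e+00  5.02960060e-04  4.48411366e-01]
{'vfov': 59.5495229135541, 'cx': 314.99860734871896, 'cy': 202.0865366286031, 'k1': -0.06294534766285702, 'position': array([ 456.25393439, -169.92788277,  439.12477737]), 'orientation': array([-2.77264402e-01, -3.32538767e-04,  4.47558587e-01])}
```

View pics/w1.png

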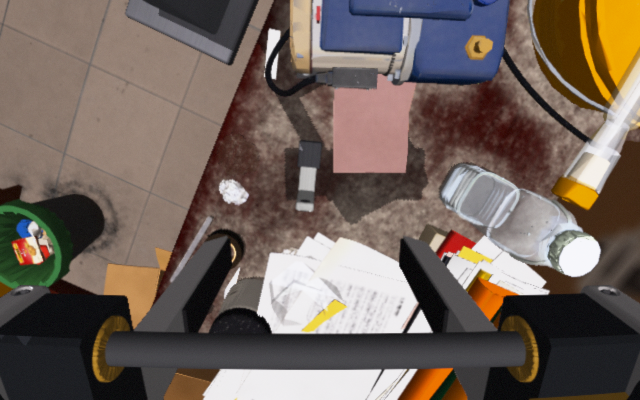

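```bash
python3 - <<'E'
import cv2
a=cv2.imread("pics/w1.png")
cv2.imwrite("pics/w1c.png",cv2.resize(a[120:230,260:360],None,fx=5.4,fy=5.4,interpolation=cv2.INTER_CUBIC))
E
```

```text
(no output)
```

View pics/w1c.png

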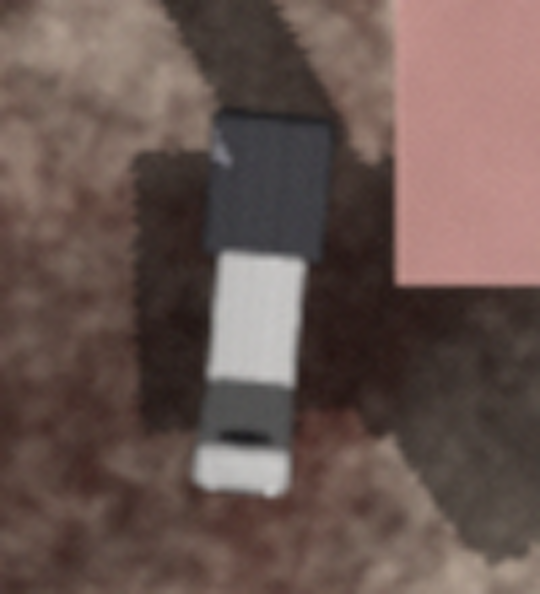

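```bash
python3 - <<'E'
from h import *
import pickle
m=pickle.load(open("w1.pkl","rb"))
f=lambda q,z:[onz(m,260+u/5.4,120+v/5.4,z)[:2] for u,v in q]
F=np.array(f([(217,115),(331,123),(321,260),(207,248)],16))
T=np.array(f([(197,447),(291,450),(286,496),(193,488)],73))
print(F,F.mean(0),[np.linalg.norm(F[i]-F[i-1]) for i in range(4)])
print(T,T.mean(0),[np.linalg.norm(T[i]-T[i-1]) for i in range(4)])
d=F.mean(0)-T.mean(0);print(np.linalg.norm(d),np.arctan2(-d[0],d[1]))
for a,b in((3,0),(2,1)):
  e=F[b]-F[a];print(np.arctan2(-e[0],e[1]))
for a,b in((0,1),(3,2)):
  e=F[b]-F[a];print(np.arctan2(e[1],e[0]))
  e=T[b]-T[a];print(np.arctan2(e[1],e[0]))
E
```

```text
[[ 459.58747842 -217.67085662]
 [ 483.2292899  -208.29528022]
 [ 494.69367561 -237.08955707]
 [ 470.20713828 -245.78141514]] [ 476.92939555 -227.20927726] [np.float64(30.049636863568626), np.float64(25.432984152006647), np.float64(30.992620398222034), np.float64(25.983435246346247)]
[[ 483.60390008 -273.24646149]
 [ 500.97766617 -265.6068846 ]
 [ 504.26537862 -274.82388941]
 [ 486.50573715 -281.46077555]] [ 493.83817051 -273.78450276] [np.float64(8.711808873386769), np.float64(18.97922240899432), np.float64(9.785817844383837), np.float64(18.959249007819977)]
49.549553994292616 0.3482461810040659
0.3612073520666229
0.3789088656466118
0.377543912531503
0.4142715164330454
0.34109091106921136
0.35763579908501975
```

```bash
python3 - <<'E'
from plant import *
from h import *
import pickle
y=0.357
movep([493.8,-273.8,130],[np.pi,0,y]); command_gripper(60)
move_l([493.8,-273.8,39],velocity=120)
s=sense();print(s["time_s"],s["eef_pos"],s["ft_force"],s["ee_rot"])
command_gripper(0)
s=sense();print(s["time_s"],s["eef_pos"],s["ft_force"],s["width"],s["ee_rot"],s["torque"])
m=camera_model("wrist");im=get_image("wrist");cv2.imwrite("pics/w2.png",im[:,:,::-1])
pickle.dump((m,s),open("w2.pkl","wb"))
E
```

```text
4.025 [ 494.45081275 -274.3098324    39.73247027] [0.199258   0.46266485 0.44255176] [ 3.14028797e+00 -8.13734845e-04  3.56995942e-01]
4.7583 [ 493.82621588 -273.88417552   39.05981872] [ 0.12538438 -0.063879    1.48569512] 18.793863149744226 [3.14142029e+00 1.31949133e-05 3.57021808e-01] [-0.06804564 -0.06783673  0.01009156]
```

View pics/w2.png

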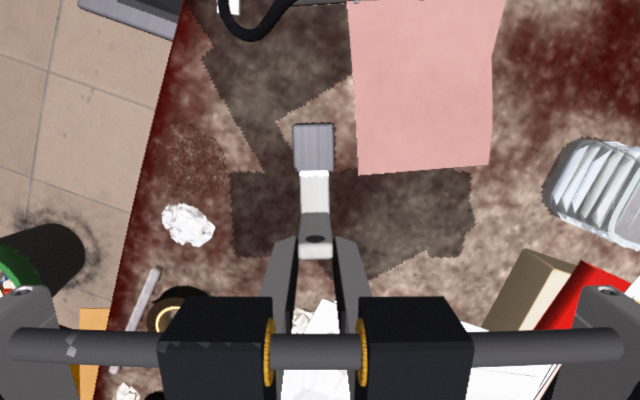

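```bash
python3 - <<'E'
from plant import *
from h import *
mt=camera_model("top");ms=camera_model("scene")
t=[(388,180),(368,287),(103,245),(127,145)]; s=[(372,428),(260,462),(180,240),(285,210)]
L=[(38,-135),(-38,-135),(-38,62),(38,62)]
P=[];Q=[]
for (u,v),(a,b) in zip(t,s):
    p=onz(mt,190+u/5,170+v/5,8);q=onz(ms,235+a/5,85+b/5,8);P.append(p[:2]);Q.append(q[:2]);print(p,q)
L=np.array(L,float)
for P_ in (P,Q):
    P_=np.array(P_);a=L-L.mean(0);b=P_-P_.mean(0)
    th=np.arctan2((a[:,0]*b[:,1]-a[:,1]*b[:,0]).sum(),(a*b).sum())
    R2=np.array([[np.cos(th),-np.sin(th)],[np.sin(th),np.cos(th)]])
    o=P_.mean(0)-R2@L.mean(0);print("yaw",th,"o",o,"nest",o+R2@[0,-89.1]);print(P_-(L@R2.T+o))
E
```

```text
[510.67920518 107.83736514   8.        ] [507.83911405 106.57520843   8.        ]
[433.61357243 122.35841637   8.        ] [435.87389909 114.54928193   8.        ]
[467.10961608 312.74134837   8.        ] [469.80538004 311.31582194   8.        ]
[539.70127399 296.5461976    8.        ] [543.09309356 304.1757568    8.        ]
yaw -0.16862895066242198 o [493.90174496 245.85310849] nest [478.94801131 158.0169209 ]
[[ 1.9736321   1.44696375]
 [-0.17000002  3.21286619]
 [ 0.26335532 -0.60991399]
 [-2.0669874  -4.04991596]]
yaw -0.16503851219874868 o [495.14946836 245.15805633] nest [480.51120085 157.26874455]
[[-2.61481821  0.82580816]
 [ 0.38728102 -3.68618266]
 [ 1.95356893 -1.24281234]
 [ 0.27396826  4.10318684]]
```

```bash
python3 - <<'E'
from plant import *
from h import *
mt=camera_model("top");ms=camera_model("scene")
print(tri([(mt,190+635/5,170+75/5),(ms,235+603/5,85+470/5)]))
print(tri([(mt,190+573/5,170+102/5),(ms,235+530/5,85+425/5)]))
for u,v in [(525,90),(650,35),(570,205),(640,335)]: print(onz(mt,190+u/5,170+v/5,90))
# red handle tip
print("handle tip",tri([(mt,190+42/5,170+156/5),(ms,235+206/5,85+42/5)]))
o=np.array([494.5,245.5]);c,s=np.cos(-.167),np.sin(-.167)
print("expect",o+np.array([[c,-s],[s,c]])@[0,77])
E
```

```text
[559.16451838 -68.69822502 126.8667039 ]
[539.60132965 -26.58335138 131.15633536]
[557.51891158   6.32408445  90.        ]
[594.66467661 -80.19733646  90.        ]
[477.16317267 -23.25271848  90.        ]
[387.6540709  -68.97988312  90.        ]
handle tip [507.68978994 323.9282748  147.70130247]
expect [507.29931252 321.42876661]
```

```bash
python3 - <<'E'
from plant import *
from h import *
import pickle
cy=-0.167
def tool(b):  # nest + R(0,-49-b)
    return np.array([480,157.6])+np.array([-np.sin(cy),np.cos(cy)])*(-49-b)
s=sense();p=s["eef_pos"]
move_l([p[0],p[1],260],velocity=250)
q=tool(60);print(q)
movep([*q,260],[np.pi,0,cy])
move_l([*q,120],velocity=150)
hold(.3)
s=sense();m=camera_model("wrist");im=get_image("wrist");cv2.imwrite("pics/w3.png",im[:,:,::-1])
print(s["time_s"],s["eef_pos"],s["ft_force"],s["width"],s["ee_rot"],s["torque"])
pickle.dump((m,s),open("w3.pkl","wb"))
E
```

```text
[461.88149267  50.11642129]
8.4583 [462.37233411  50.12238607 120.64156407] [ 0.33597223 -0.01557114 -1.68849972] 18.5908438328913 [-3.14147203e+00 -1.32111497e-03 -1.66892644e-01] [-0.07174228 -0.10781999 -0.00423508]
```

View pics/w3.png

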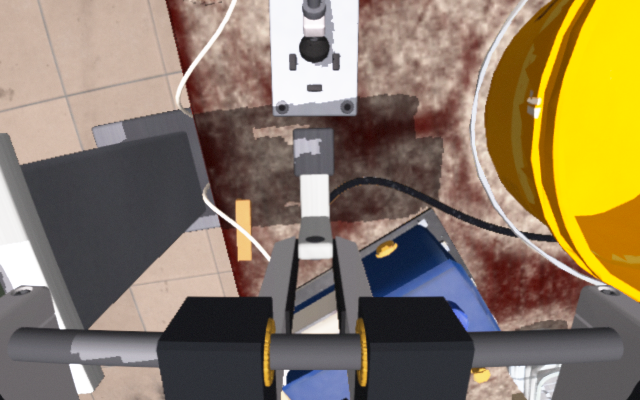

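```bash
python3 - <<'E'
import cv2
a=cv2.imread("pics/w3.png")
cv2.imwrite("pics/w3c.png",cv2.resize(a[20:120,260:370],None,fx=6,fy=6,interpolation=cv2.INTER_CUBIC))
cv2.imwrite("pics/w3d.png",cv2.resize(a[120:260,280:350],None,fx=4,fy=4,interpolation=cv2.INTER_CUBIC))
E
```

```text
(no output)
```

View pics/w3c.png

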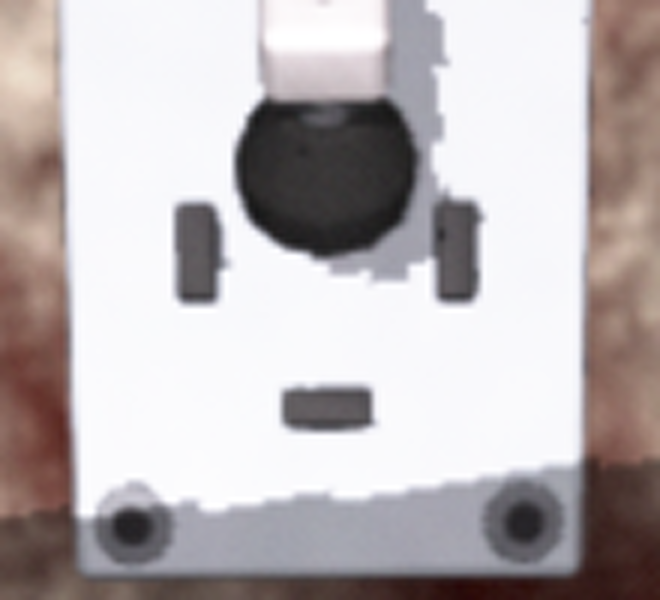

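View pics/w3d.png

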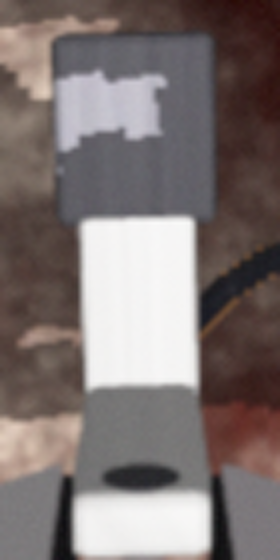

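```bash
python3 - <<'E'
from h import *
import pickle
m,s=pickle.load(open("w3.pkl","rb"))
cy=-0.167;c,sn=np.cos(cy),np.sin(cy)
Rt=np.array([[c,sn],[-sn,c]])
p=np.array(s["eef_pos"]);
loc=lambda q:Rt@(q[:2]-p[:2])
C=lambda u,v,z:loc(onz(m,260+u/6,20+v/6,z))
D=lambda u,v,z:loc(onz(m,280+u/4,120+v/4,z))
print("stops inner L,R",C(217,252,15.2),C(436,252,15.2))
print("stop outer",C(176,252,15.2),C(479,252,15.2))
print("xstop y ends",C(197,203,15.2),C(197,300,15.2),C(457,202,15.2),C(457,300,15.2))
print("-y stop inner",C(328,387,15.2),"L/R",C(283,407,15.2),C(373,407,15.2), "outer",C(328,425,15.2))
print("base edge",C(80,575,8),C(580,575,8),"right/left up",C(63,50,8),C(590,50,8))
z=p[2]-39.06+16
print("foot",D(53,40,z),D(215,37,z),D(213,221,z),D(53,219,z))
z=p[2]-39.06+73
print("tab",D(74,492,z),D(211,492,z),D(211,550,z),D(76,550,z))
E
```

```text
stops inner L,R [-14.21278686 113.08345311] [ 16.75571569 113.06441626]
stop outer [-20.01223724 113.1048486 ] [ 22.84103465 113.07952311]
xstop y ends [-16.94540775 119.66303488] [-17.13789103 106.60325157] [ 19.64380403 119.77615021] [ 19.80932061 106.57935317]
-y stop inner [ 1.46362721 94.6586174 ] L/R [-5.00379948 91.90179623] [ 7.92608141 91.8923934 ] outer [ 1.45834446 89.39734954]
base edge [-35.69421684  68.09683979] [39.20707356 68.03219091] right/left up [-36.09503288 141.35580079] [ 38.72702679 141.32312245]
foot [-12.705022    61.98093827] [13.80288559 62.43722561] [13.86059982 31.7705469 ] [-13.20267303  32.1502199 ]
tab [-7.55453867  6.13541923] [10.94392592  6.10250358] [11.06296079 -2.44771487] [-7.40445805 -2.41227144]
```

```bash
python3 - <<'E'
import cv2,numpy as np
a=cv2.imread("pics/w2.png");b=cv2.imread("pics/w3.png")
f=lambda a:cv2.resize(a[115:265,275:355],None,fx=4.8,fy=4,interpolation=cv2.INTER_CUBIC)
cv2.imwrite("pics/w23.png",np.hstack([f(a),f(b)]))
E
```

```text
(no output)
```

View pics/w23.png

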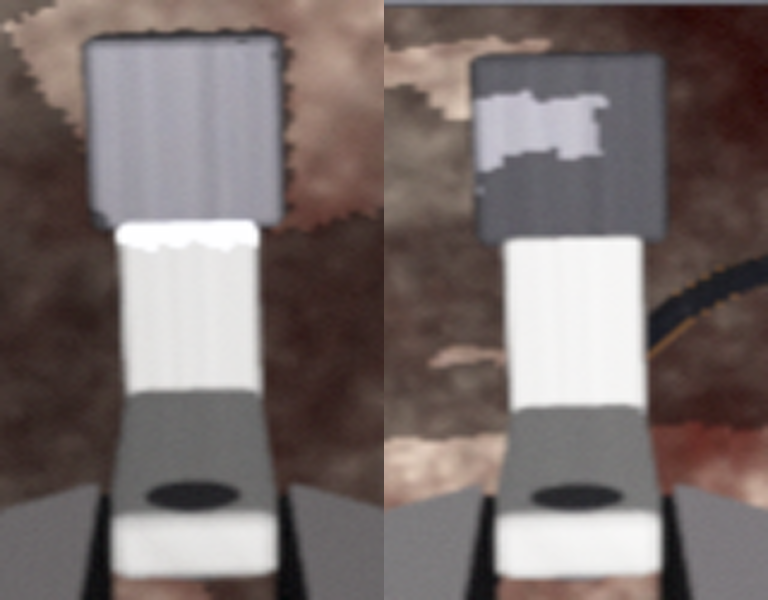

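```bash
python3 - <<'E'
from h import *
import pickle
from scipy.optimize import least_squares
pts=np.array([[16.25,16],[-16.25,16],[-44,16],[-44,73],[-54,73]])
def rows(name,yaw,r,free):
    m,s=pickle.load(open(name,"rb"));p=np.array(s["eef_pos"])
    d=np.array([-np.sin(yaw),np.cos(yaw)])
    def model(v):
        y0,phi=v[0],(v[1] if free else 0)
        out=[]
        for y,z in pts:
            # tool-local: grasp point at z=19 above tcp; bracket grip point (y0-49, 58)
            a=y+49;b=z-58
            yy=a*np.cos(phi)-b*np.sin(phi)+y0; zz=a*np.sin(phi)+b*np.cos(phi)+19
            out.append(proj(m,[*(p[:2]+d*yy),p[2]+zz])[1])
        return np.array(out)
    q=least_squares(lambda v:model(v)-r,[0,0][:1+free]);print(q.x,q.fun)
A=[124.25,170.5,212.5,243,259.2];B=[129.25,174.75,216.75,243.25,258.9]
rows("w2.pkl",.357,A,0);rows("w2.pkl",.357,A,1)
rows("w3.pkl",-.167,B,0);rows("w3.pkl",-.167,B,1)
E
```

```text
[0.52261089] [-1.22857429  1.61401932 -1.131128   -0.02658604  0.69704107]
[ 0.62472599 -0.00772996] [-0.92131395  1.86836394 -0.84207622 -0.4291875   0.36343906]
[-0.44036242] [-3.67116029 -0.24481754 -3.12351729  2.47895381  3.67633258]
[ 0.42468762 -0.06394834] [-1.06700882  1.88991612 -0.73405602 -0.88191219  0.85337572]
```

```bash
cat >> h.py <<'E'
cy=-0.163; PHI=0.062
ux=np.array([np.cos(cy),np.sin(cy),0]);uy=np.array([-np.sin(cy),np.cos(cy),0]);uz=np.array([0,0,1.])
def pose(nest,dx,dy,zu,phi=PHI,yaw=cy,off=(0.,49.5)):
    """TCP pose putting foot underside centre at nest+(dx,dy), height zu"""
    r=R.from_rotvec(ux*phi)*R.from_euler("xyz",[np.pi,0,yaw])
    G=np.array([nest[0],nest[1],0])+ux*(dx-off[0])+uy*(dy-off[1])+uz*(zu+58)
    return (G+r.apply([0,0,19])).tolist(), r.as_euler("xyz").tolist()
E
python3 - <<'E'
from plant import *
from h import *
import pickle
m,s=pickle.load(open("w3.pkl","rb"));p=np.array(s["eef_pos"])
c,sn=np.cos(-.167),np.sin(-.167)
nest=p[:2]+np.array([[c,-sn],[sn,c]])@[0.95,113.2]; print(nest)
a,b=pose(nest,0,-40,20);print(a,b)
move_l(a,b,velocity=100);hold(.3)
s=sense();m=camera_model("wrist");im=get_image("wrist");cv2.imwrite("pics/w4.png",im[:,:,::-1])
print(s["time_s"],s["eef_pos"],s["ft_force"],s["width"],s["ee_rot"],s["torque"])
pickle.dump((m,s,nest),open("w4.pkl","wb"))
cv2.imwrite("pics/w4c.png",cv2.resize(im[20:190,260:370,::-1],None,fx=5,fy=3.5,interpolation=cv2.INTER_CUBIC))
E
```

```text
[482.12576924 161.58962028]
[467.79282619854956, 74.43759381217177, 59.03650630356613] [-3.079592653589793, 0.0, -0.16300000000000003]
9.6167 [468.26342607  74.35997762  59.58306488] [ 0.28364317 -0.41310385 -2.23583546] 19.21699461416251 [-3.07955865e+00 -1.17081656e-03 -1.63034555e-01] [-0.11700381 -0.12785589 -0.03267021]
```

View pics/w4.png

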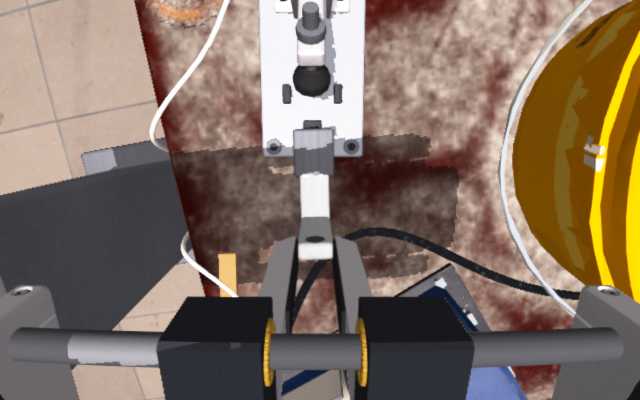

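View pics/w4c.png

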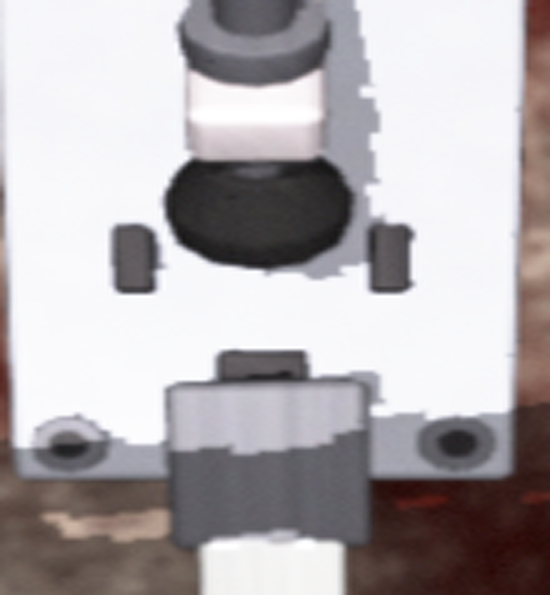

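```bash
python3 - <<'E'
from h import *
import pickle
m,s,nest=pickle.load(open("w4.pkl","rb"))
p=np.array([*nest,0])
def C(u,v,z):
    q=onz(m,260+u/5,20+v/3.5,z)-p;return np.round([q@ux,q@uy],2)
print("inner",C(155,258,15.2),C(371,258,15.2),"outer",C(113,258,15.2),C(412,258,15.2))
print("ends",C(134,225,15.2),C(134,291,15.2),C(391,225,15.2),C(391,291,15.2))
print("-y stop",C(263,352,15.2),C(218,362,15.2),C(308,362,15.2))
print("base",C(17,475,8),C(513,475,8),C(5,150,8),C(523,150,8))
z=36+s["eef_pos"][2]-59.04
print(z);print("foot",C(168,385,z),C(368,383,z),C(370,545,z),C(172,545,z))
print("ledge",C(202,545,z),C(343,545,z),C(203,593,z),C(346,593,z))
z+=57
D=lambda u,v,z:C((u-260)*5,(v-20)*3.5,z)
a=cv2.imread("pics/w4.png");cv2.imwrite("pics/w4d.png",cv2.resize(a[120:265,275:355],None,fx=6.5,fy=4.1,interpolation=cv2.INTER_CUBIC))
E
```

```text
inner [-15.01   0.21] [15.77  0.18] outer [-21.     0.23] [21.62  0.19]
ends [-17.91   6.71] [-18.1   -6.33] [18.55  6.68] [18.69 -6.36]
-y stop [  0.34 -18.61] [ -6.17 -20.62] [  6.84 -20.64]
base [-37.   -44.43] [ 38.11 -44.52] [-36.9   22.63] [37.98 22.57]
36.54306488422545
foot [-12.22 -25.06] [ 14.4  -24.71] [ 14.97 -55.77] [-12.07 -55.74]
ledge [ -7.97 -55.75] [ 11.28 -55.77] [ -7.93 -65.26] [ 11.76 -65.28]
```

View pics/w4d.png

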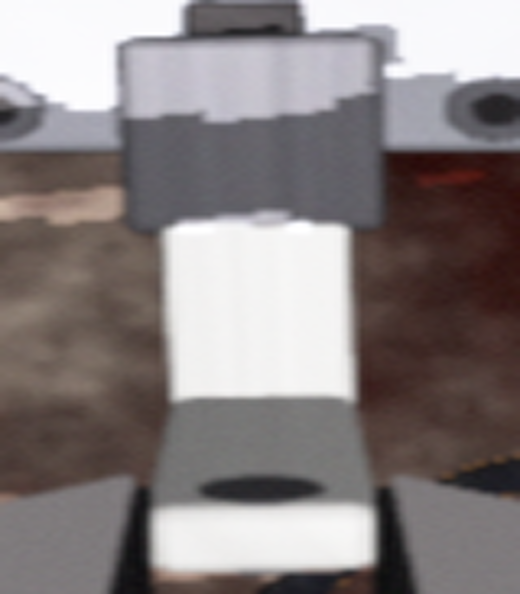

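```bash
python3 - <<'E'
from plant import *
from h import *
import pickle
m,s,nest=pickle.load(open("w4.pkl","rb"))
def go(dx,dy,z,v):
    a,b=pose(nest,dx,dy,z,yaw=cy-0.01);move_l(a,b,velocity=v)
    s=sense();print(z,round(s["time_s"],2),np.round(s["eef_pos"]-np.array(a),2),np.round(s["ft_force"],2),np.round(s["torque"],3),round(s["width"],1));return s
go(-1.37,-40,20,30)
go(-1.37,.5,20,50);hold(.2)
s=sense();m=camera_model("wrist");im=get_image("wrist");cv2.imwrite("pics/w5.png",im[:,:,::-1])
pickle.dump((m,s,nest),open("w5.pkl","wb"))
for z in (15,13,11.5,10.5): 
    s=go(-1.37,.5,z,20)
im=get_image("wrist");cv2.imwrite("pics/w6.png",im[:,:,::-1])
f=lambda n:cv2.resize(cv2.imread(n)[80:200,270:360],None,fx=4.4,fy=4.4,interpolation=cv2.INTER_CUBIC)
cv2.imwrite("pics/w56.png",np.hstack([f("pics/w5.png"),f("pics/w6.png")]))
E
```

```text
20 9.92 [-0.1   0.02  0.02] [-0.12  0.04 -1.16] [-0.137 -0.015  0.032] 18.7
20 10.88 [-0.09 -0.08 -0.07] [-0.43  0.9  -0.53] [-0.149 -0.083 -0.066] 18.8
15 11.53 [-0.27 -0.02 -0.29] [-0.05  0.93 -1.31] [-0.131 -0.043 -0.011] 19.0
13 11.78 [-0.15  0.   -0.14] [ 0.58 -0.27 -2.05] [-0.127 -0.083 -0.012] 18.7
11.5 12.03 [-0.09  0.01 -0.09] [ 0.47 -0.17 -1.15] [-0.09  -0.022 -0.015] 18.8
10.5 12.28 [-0.08  0.01 -0.06] [ 0.46 -0.61 -2.66] [-0.149 -0.107  0.012] 19.0
```

View pics/w56.png

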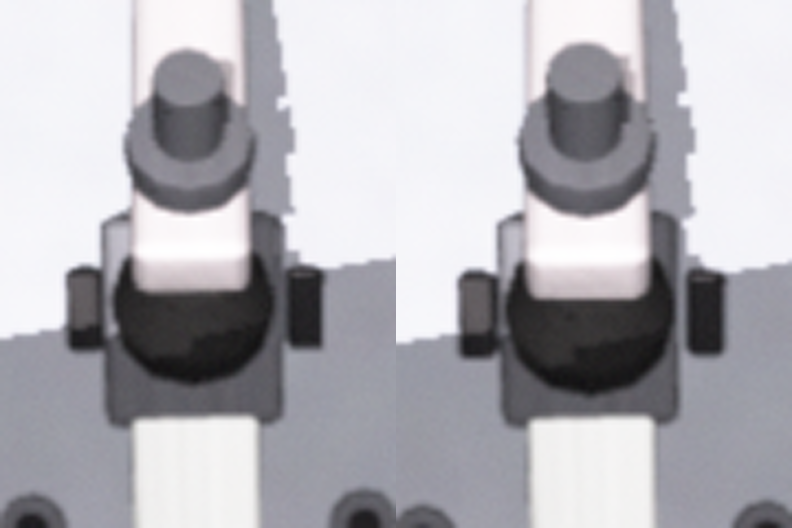

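```bash
python3 - <<'E'
from plant import *
from h import *
import pickle
m,s,nest=pickle.load(open("w5.pkl","rb"))
def go(z,v=15):
    a,b=pose(nest,-1.37,.5,z,yaw=cy-0.01);move_l(a,b,velocity=v)
    s=sense();print(z,round(s["time_s"],2),np.round(s["eef_pos"]-np.array(a),2),np.round(s["ft_force"],2),np.round(s["torque"],3));return s
for z in (9.5,8.7,8.2,7.7,7.2):
    s=go(z)
    if s["ft_force"][2]>3: break
hold(.2);s=sense();print(s["ft_force"],s["torque"])
m=camera_model("wrist");im=get_image("wrist");cv2.imwrite("pics/w7.png",im[:,:,::-1])
pickle.dump((m,s,nest),open("w7.pkl","wb"))
cv2.imwrite("pics/w7c.png",cv2.resize(im[80:265,270:360,::-1],None,fx=5,fy=3.2,interpolation=cv2.INTER_CUBIC))
cv2.imwrite("pics/s7.png",cv2.resize(get_image("scene")[85:185,235:395,::-1],None,fx=5,fy=5,interpolation=cv2.INTER_CUBIC))
E
```

```text
9.5 12.57 [-0.1   0.   -0.09] [ 0.35  0.71 -1.83] [-0.133 -0.09   0.033]
8.7 12.82 [-0.04 -0.   -0.05] [ 0.3  -0.66 -1.71] [-0.102 -0.029 -0.014]
8.2 13.07 [-0.04 -0.   -0.04] [-0.07  0.25 -1.03] [-0.147 -0.073 -0.02 ]
7.7 13.32 [ 0.1  -0.01  0.05] [ 0.03  0.29 -0.9 ] [-0.121 -0.043 -0.026]
7.2 13.57 [ 0.31 -0.28  0.38] [ 0.12 -1.31  1.2 ] [-0.437  0.116  0.02 ]
[-1.3741737  -2.90073711  4.31224983] [-0.51426825  0.12041437  0.0040608 ]
```

View pics/w7c.png

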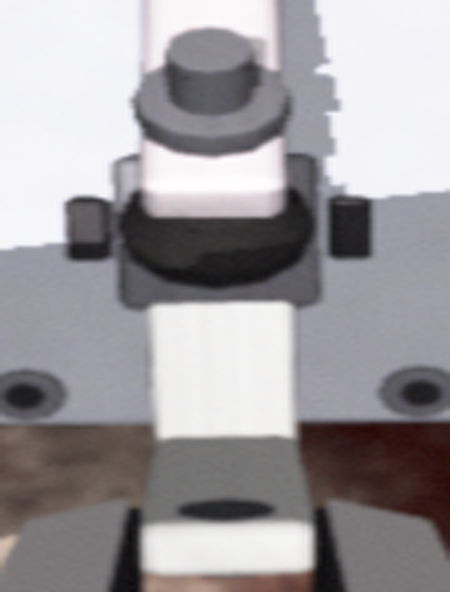

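View pics/s7.png

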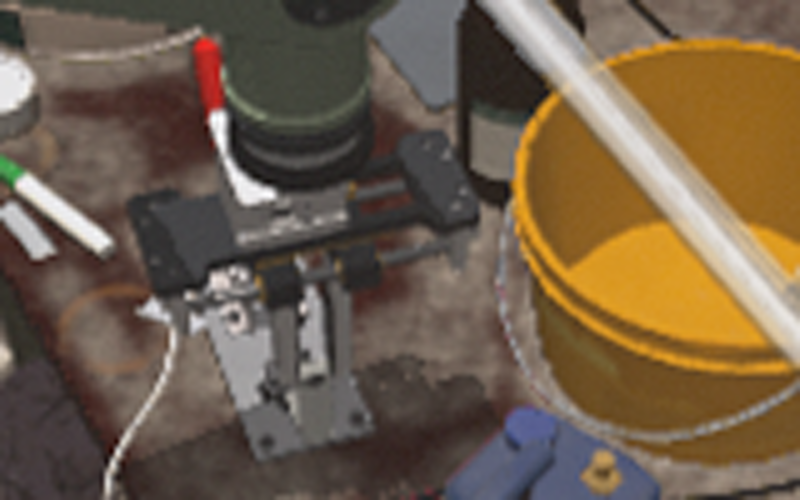

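```bash
python3 - <<'E'
from plant import *
from h import *
import pickle
command_gripper(45)
s=sense();p=np.array(s["eef_pos"]);zt=R.from_euler("xyz",s["ee_rot"]).apply([0,0,1]);print(s["time_s"],s["width"],s["ft_force"])
move_l((p-zt*85).tolist(),velocity=120)
s=sense();m=camera_model("wrist");im=get_image("wrist");cv2.imwrite("pics/w8.png",im[:,:,::-1])
pickle.dump((m,s),open("w8.pkl","wb"));print(s["time_s"],s["eef_pos"])
cv2.imwrite("pics/w8c.png",cv2.resize(im[80:300,240:400,::-1],None,fx=3.5,fy=2.7,interpolation=cv2.INTER_CUBIC))
E
```

```text
14.4833 45.04193604020928 [-0.0721801  -0.61477017 -0.76805795]
15.3417 [471.36555261 109.49052426 130.23049142]
```

View pics/w8.png

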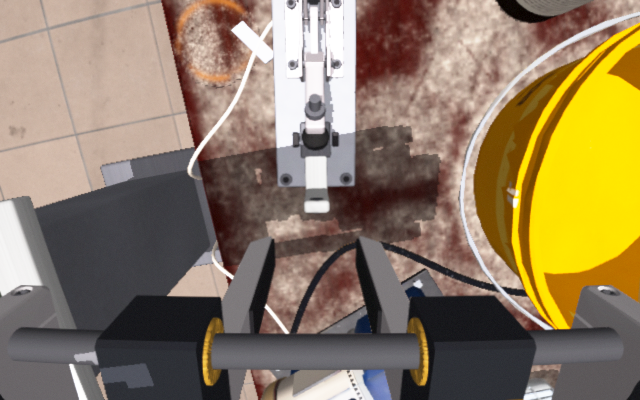

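View pics/w8c.png

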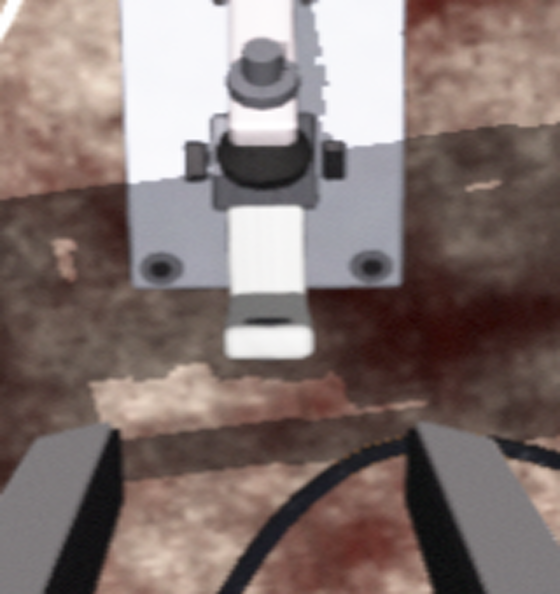

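```bash
cat >> h.py <<'E'
nestc=np.array([482.126,161.590,0])+ux*0.4+uy*0.05
O=nestc+uy*89.1
def cl(x,y,z): return (O+ux*x+uy*y+uz*z)
def tocl(q): q=np.asarray(q)-O; return np.array([q@ux,q@uy,q[2]])
def path(t):
    a=np.radians(64+(10-64)*t); r=82.4+(96.5-82.4)*t
    return cl(0,10+r*np.cos(a)-8*(1-t),54+r*np.sin(a)).tolist()
E
python3 - <<'E'
from plant import *
from h import *
import pickle
m,s=pickle.load(open("w8.pkl","rb"))
C=lambda u,v,z:np.round(tocl(onz(m,240+u/3.5,80+v/2.7,z))-[0,-89.1,0],2)
print("foot",C(214,118,24),C(316,118,24),C(317,206,24),C(214,206,24),"tabtop",C(226,327,81),C(312,327,81),C(312,357,81),C(227,357,81),"ends stops",C(207,160,15.2),C(324,160,15.2))
print("O",O)
mt=camera_model("top");ms=camera_model("scene")
print("tip",tocl(tri([(mt,190+42/5,170+156/5),(ms,235+206/5,85+42/5)])))
rot=[np.pi,0,cy]
for q in [cl(0,15,210),cl(0,15,145)]+[np.array(path(t)) for t in (0,.5,1)]: print(np.round(q,1),solve_ik(q.tolist(),rot))
E
```

```text
foot [-12.89  14.78  24.  ] [13.23 14.49 24.  ] [ 13.42 -14.66  24.  ] [-13.43 -14.38  24.  ] tabtop [ -9.08 -43.96  81.  ] [  9.84 -44.16  81.  ] [  9.82 -52.98  81.  ] [ -9.01 -52.78  81.  ] ends stops [-15.36   0.68  15.2 ] [15.68  0.35 15.2 ]
O [496.9878857  249.49339501   0.        ]
tip [ -1.51918101  75.18493315 147.70130247]
[499.4 264.3 210. ] [ 3.33581775e-01  1.60302365e-01  1.52348755e+00 -4.44089210e-16
  1.45780274e+00  4.96581775e-01]
[499.4 264.3 145. ] [ 3.33581775e-01  2.11842277e-01  1.59967663e+00 -4.44089210e-16
  1.33007375e+00  4.96581775e-01]
[503.2 287.1 128.1] [ 3.69170562e-01  2.57387506e-01  1.58048811e+00 -4.44089210e-16
  1.30371704e+00  5.32170562e-01]
[509.6 325.9 107.8] [ 4.26022460e-01  3.29108288e-01  1.53253087e+00 -4.44089210e-16
  1.27995349e+00  5.89022460e-01]
[514.  353.1  70.8] [ 4.63277230e-01  4.05737380e-01  1.51108352e+00 -4.44089210e-16
  1.22477176e+00  6.26277230e-01]
```

```bash
python3 - <<'E'
from plant import *
from h import *
rot=[np.pi,0,cy]
s=sense();p=s["eef_pos"]
move_l([p[0],p[1],215],velocity=250)
command_gripper(0)
movep(cl(0,15,210).tolist(),rot)
move_l(cl(0,15,145).tolist(),rot,velocity=150)
s=sense();print(s["time_s"],s["ft_force"]);f0=np.array(s["ft_force"])
move_l(path(0),rot,velocity=80)
for t in np.arange(.1,.91,.1):
    move_l(path(t),rot,velocity=60)
    s=sense();f=np.array(s["ft_force"])-f0
    print(round(t,2),round(s["time_s"],2),np.round(tocl(s["eef_pos"]),1),np.round([f@ux,f@uy,f[2]],1))
    if np.linalg.norm(f)>45: print("STOP");break
im=get_image("wrist");cv2.imwrite("pics/w9.png",im[:,:,::-1])
cv2.imwrite("pics/s9.png",get_image("scene")[:,:,::-1])
E
```

```text
17.95 [-0.12754225 -0.21935337  0.22263034]
0.1 18.75 [ -0.   46.7 125.5] [1.  1.  0.3]
0.2 19.05 [ -0.2  54.8 122. ] [ 1.2  0.4 -0.7]
0.3 19.35 [  0.4  63.  118.5] [0.6 0.7 1.1]
0.4 19.65 [  0.6  70.7 113.7] [ 1.5 -0.2  2.7]
0.5 19.95 [  0.5  77.8 108.1] [ 1.1 -0.7  3.2]
0.6 20.25 [  0.4  84.7 101.8] [ 1.8 -0.1  2.7]
0.7 20.56 [-0.  90.7 94.7] [1.2 0.3 2.8]
0.8 20.87 [-0.8 95.7 86.5] [ 0.5 -0.1  0.8]
0.9 21.18 [ -0.9 100.6  78. ] [ 0.9  0.2 -0.3]
```

View pics/w9.png

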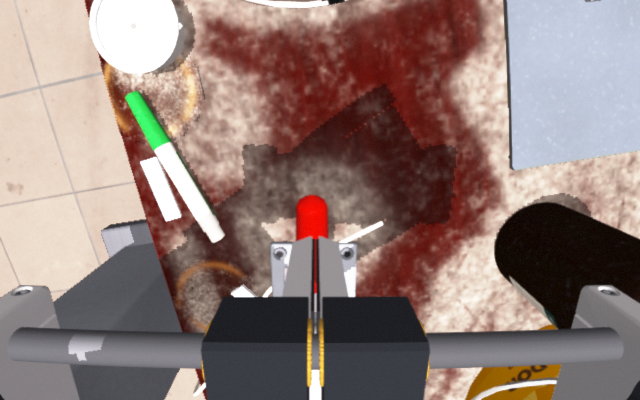

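```bash
python3 - <<'E'
from plant import *
from h import *
rot=[np.pi,0,cy]
def st(z,y):
    move_l(cl(0,y,z).tolist(),rot,velocity=20)
    s=sense();f=np.array(s["ft_force"])
    print(z,round(s["time_s"],2),np.round(tocl(s["eef_pos"]),1),np.round([f@ux,f@uy,f[2]],1));return f
z=76
while z>64:
    f=st(z,103)
    if f[2]>32: break
    z-=1.
hold(.3);s=sense();print(s["time_s"],s["ft_force"],tocl(s["eef_pos"]))
cv2.imwrite("pics/w10.png",get_image("wrist")[:,:,::-1])
E
```

```text
76 21.62 [ -0.2 102.8  75.7] [-0.3 -1.1 -0. ]
75.0 21.87 [1.000e-01 1.031e+02 7.510e+01] [ 0.2 -1.1  1.3]
74.0 22.12 [1.000e-01 1.033e+02 7.420e+01] [-0.2 -0.1  1.5]
73.0 22.37 [  0.2 103.4  73.3] [0.6 1.  2.1]
72.0 22.62 [  0.3 103.4  72.3] [0.6 1.2 2.6]
71.0 22.87 [  0.4 103.3  71.3] [-0.1  1.4  4.3]
70.0 23.12 [  0.4 103.3  70.4] [0.8 1.7 4.1]
69.0 23.37 [  0.4 103.4  69.3] [1.1 2.2 4.6]
68.0 23.62 [  0.5 103.6  68.5] [0.9 1.6 5.5]
67.0 23.87 [  0.5 103.6  67.6] [0.5 2.6 4.7]
66.0 24.12 [  0.5 103.6  66.5] [0.4 2.5 5.9]
65.0 24.37 [  0.6 103.6  65.6] [0.4 2.2 4.4]
24.6667 [2.43109205 2.17695278 5.17660096] [  0.55057534 103.65478579  65.52006284]
```

View pics/w10.png

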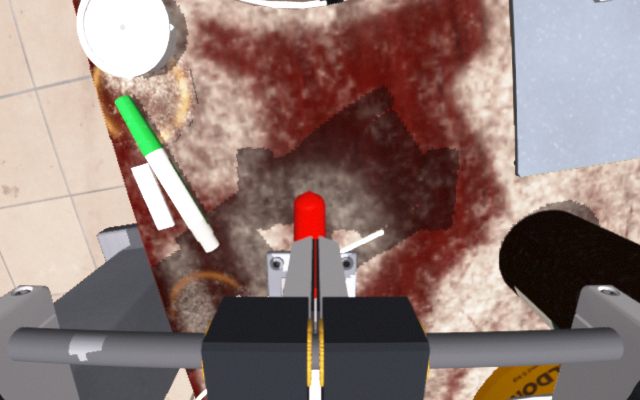

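```bash
python3 - <<'E'
from plant import *
from h import *
s=sense();print(s["width"],s["eef_pos"],s["ee_rot"],s["ft_force"],s["torque"])
im=get_image("scene")
cv2.imwrite("pics/s10.png",cv2.resize(im[60:180,220:380,::-1],None,fx=5,fy=5,interpolation=cv2.INTER_CUBIC))
w=cv2.imread("pics/w10.png");cv2.imwrite("pics/w10c.png",cv2.resize(w[180:310,255:375],None,fx=5,fy=4.5,interpolation=cv2.INTER_CUBIC))
E
```

```text
0.32139702103700013 [514.35731565 351.65281447  65.52580374] [-3.14027954e+00 -1.26218274e-03 -1.63050003e-01] [1.27945967 2.76370679 5.01944899] [ 0.51160276 -0.31017012 -0.03153542]
```

View pics/s10.png

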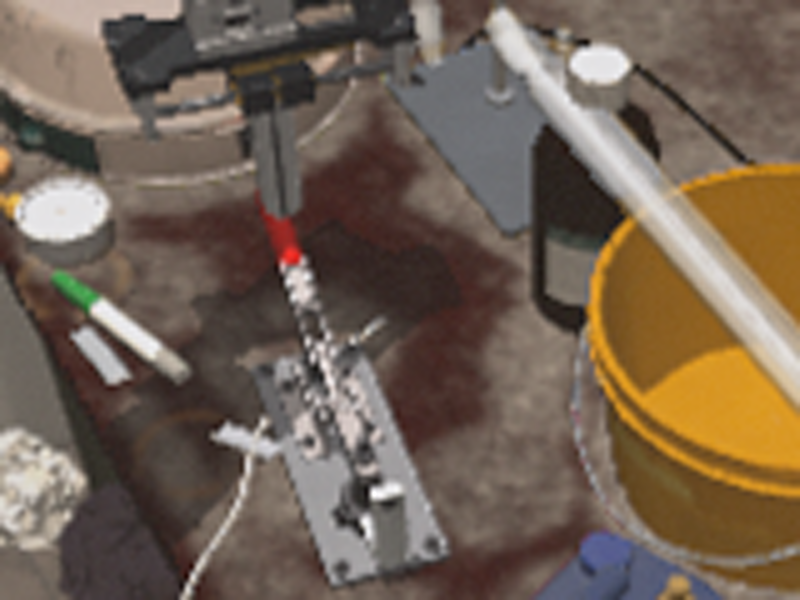

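View pics/w10c.png

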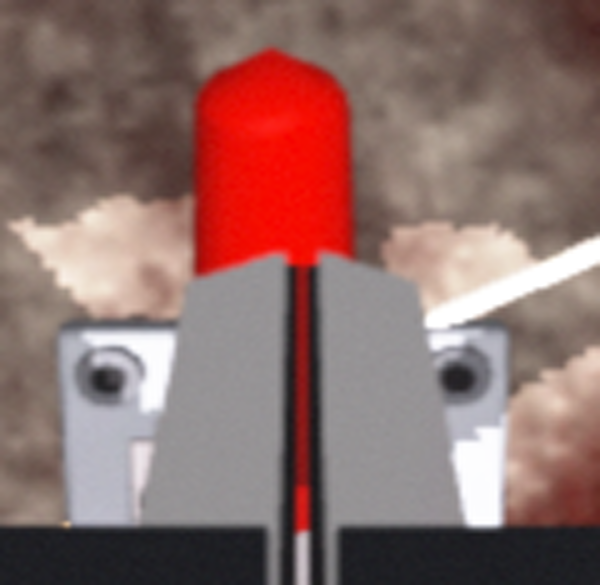

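```bash
python3 - <<'E'
from plant import *
from h import *
rot=[np.pi,0,cy]
z=64
while z>56:
    move_l(cl(0,103,z).tolist(),rot,velocity=20)
    s=sense();f=np.array(s["ft_force"])
    print(z,round(s["time_s"],2),np.round(tocl(s["eef_pos"]),1),np.round([f@ux,f@uy,f[2]],1),np.round(s["torque"],2))
    if f[2]>32: break
    z-=1.
E
```

```text
64 25.02 [  0.5 103.6  64.5] [0.6 2.1 4.7] [ 0.46 -0.35 -0.08]
63.0 25.27 [  0.5 103.4  63.3] [1.4 2.5 5.4] [ 0.44 -0.32 -0.02]
62.0 25.52 [  0.3 103.1  62.1] [1.5 2.4 4.7] [ 0.46 -0.45 -0.09]
61.0 25.77 [  0.2 102.9  60.9] [0.8 2.2 4.1] [ 0.38 -0.47 -0.06]
60.0 26.02 [-1.000e-01  1.027e+02  5.970e+01] [1.8 3.2 3.2] [ 0.35 -0.52 -0.01]
59.0 26.27 [ -0.4 102.5  58.5] [1.3 1.8 2.2] [ 0.17 -0.39 -0.01]
58.0 26.52 [ -0.5 102.6  57.5] [0.1 1.9 3.1] [ 0.19 -0.28 -0.04]
57.0 26.77 [ -0.5 102.8  56.6] [0.6 0.9 2.1] [ 0.15 -0.09 -0.02]
```

```bash
python3 - <<'E'
from plant import *
from h import *
import pickle
m=camera_model("wrist");w=get_image("wrist")[:,:,::-1];im=get_image("scene")[:,:,::-1]
pickle.dump((m,sense()),open("w11.pkl","wb"))
cv2.imwrite("pics/w11.png",w);cv2.imwrite("pics/s11f.png",im)
cv2.imwrite("pics/s11.png",cv2.resize(im[85:185,245:325],None,fx=6,fy=6,interpolation=cv2.INTER_CUBIC))
cv2.imwrite("pics/w11c.png",cv2.resize(w[150:320,235:395],None,fx=5,fy=3.5,interpolation=cv2.INTER_CUBIC))
E
```

```text
(no output)
```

View pics/s11.png

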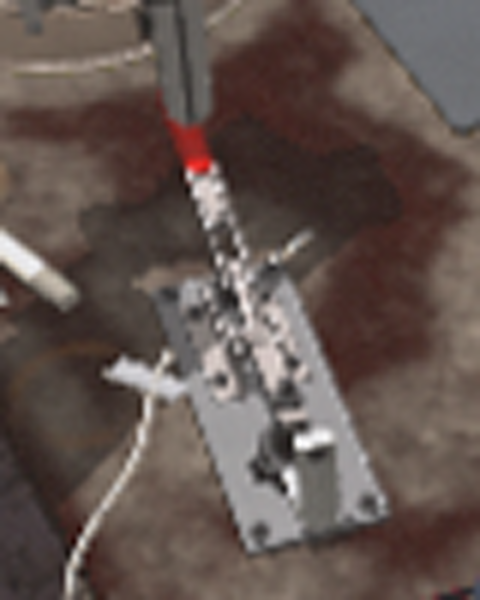

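View pics/w11c.png

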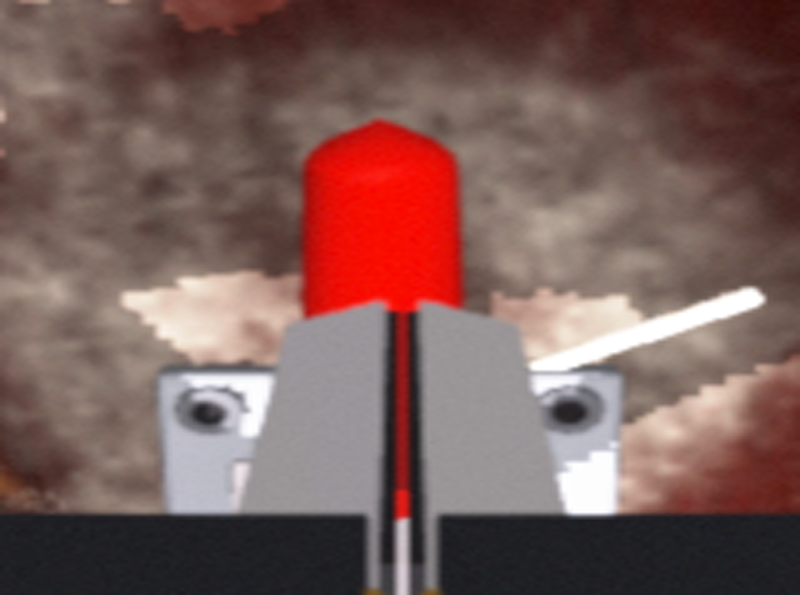

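```bash
python3 - <<'E'
from plant import *
from h import *
import pickle
m,s=pickle.load(open("w11.pkl","rb"));ms=camera_model("scene")
print(tocl(s["eef_pos"]),s["time_s"],tocl(m["position"]))
n=tri([(m,315.4,297.7),(ms,245+200/6,85+168/6)]);print("near",tocl(n))
for z in (40,50,60,65,70,80,90,100):
    print(z,np.round(tocl(onz(m,310.6,185,z)),1),np.round(tocl(onz(m,315.4,297.7,z)),1), "scene near",np.round(tocl(onz(ms,245+200/6,85+168/6,z)),1), "width",np.round(tocl(onz(m,235+462/5,150+250/3.5,z))-tocl(onz(m,235+304/5,150+250/3.5,z)),1)[0])
E
```

```text
[ -0.41994872 102.72925096  56.62080609] 26.8667 [  1.01231132 181.78747046 265.8768862 ]
near [-0.77995122 66.92952716 76.12786799]
40 [ -1.9 129.3  40. ] [ 1.2 44.7 40. ] scene near [  4.7 107.2  40. ] width 21.6
50 [ -1.8 131.6  50. ] [ 1.2 50.7 50. ] scene near [ 2.6 96.1 50. ] width 20.6
60 [ -1.7 133.9  60. ] [ 1.2 56.8 60. ] scene near [ 0.6 84.9 60. ] width 19.7
65 [ -1.6 135.1  65. ] [ 1.2 59.9 65. ] scene near [-0.5 79.4 65. ] width 19.2
70 [ -1.5 136.2  70. ] [ 1.2 62.9 70. ] scene near [-1.5 73.8 70. ] width 18.7
80 [ -1.4 138.6  80. ] [ 1.2 69.  80. ] scene near [-3.6 62.7 80. ] width 17.8
90 [ -1.3 140.9  90. ] [ 1.2 75.  90. ] scene near [-5.6 51.6 90. ] width 16.8
100 [ -1.1 143.2 100. ] [  1.2  81.1 100. ] scene near [ -7.7  40.5 100. ] width 15.8
```

```bash
python3 - <<'E'
from plant import *
from h import *
import pickle
m,s=pickle.load(open("w11.pkl","rb"))
for u,v in((387,303),(300,322),(420,303),(515,322)):
  for z in (56.6,65,71,76): print(u,v,z,np.round(tocl(onz(m,235+u/5,150+v/3.5,z)),1))
print(m["orientation"],s["ee_rot"],s["joint_pos"],s["tau"])
a=cv2.imread("pics/w8.png");cv2.imwrite("pics/w8t.png",cv2.resize(a[220:400,180:460],None,fx=2.8,fy=2.8,interpolation=cv2.INTER_CUBIC))
E
```

```text
387 303 56.6 [-0.7 99.2 56.6]
387 303 65 [ -0.6 102.5  65. ]
387 303 71 [ -0.6 104.9  71. ]
387 303 76 [ -0.5 106.9  76. ]
300 322 56.6 [-11.9  95.5  56.6]
300 322 65 [-11.4  99.   65. ]
300 322 71 [-11.  101.4  71. ]
300 322 76 [-10.7 103.5  76. ]
420 303 56.6 [ 3.5 99.2 56.6]
420 303 65 [  3.4 102.5  65. ]
420 303 71 [  3.4 104.9  71. ]
420 303 76 [  3.3 106.9  76. ]
515 322 56.6 [15.8 95.5 56.6]
515 322 65 [15.2 98.9 65. ]
515 322 71 [ 14.8 101.4  71. ]
515 322 76 [ 14.4 103.5  76. ]
[-2.77358036e-01 -6.46367716e-05 -1.63813420e-01] [ 3.14096616e+00  8.73345251e-04 -1.62914939e-01] [4.60644039e-01 4.19131984e-01 1.52459847e+00 1.48064997e-06
 1.19893701e+00 6.23558165e-01] [-3.40306358e-01 -4.19047666e+01 -2.41751575e+01 -1.70516241e-01
  3.13483765e-01 -5.71703378e-03]
```

View pics/w8t.png

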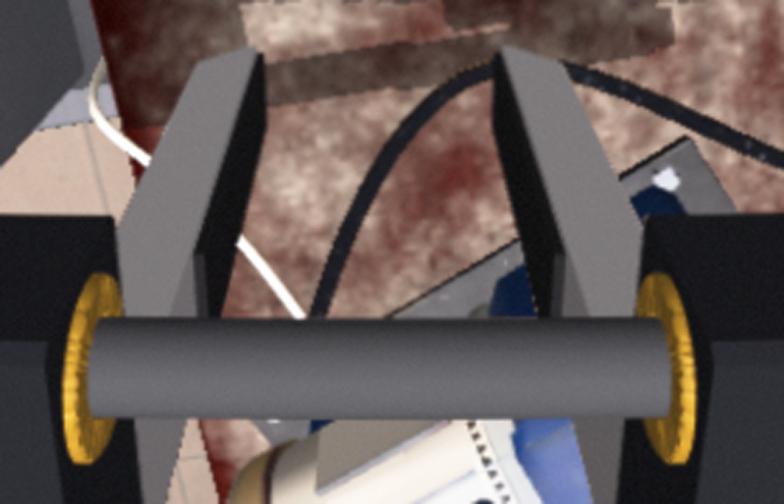

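View pics/w11.png

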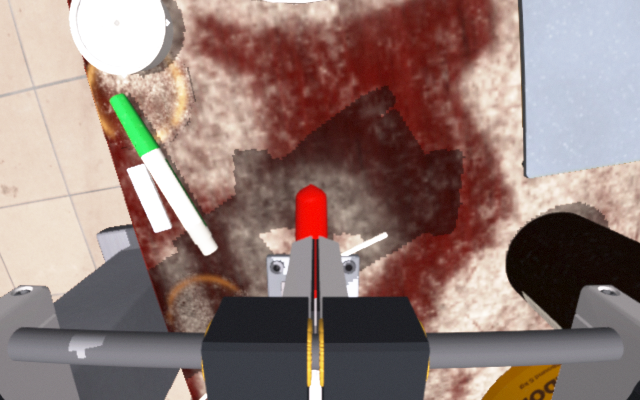

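```bash
python3 - <<'E'
from plant import *
from h import *
t=get_image("top")[:,:,::-1]
cv2.imwrite("pics/t12.png",cv2.resize(t[170:250,190:300],None,fx=6,fy=6,interpolation=cv2.INTER_CUBIC))
s=cv2.imread("pics/s11f.png");s0=cv2.imread("pics/scene0.png")
f=lambda a:cv2.resize(a[110:180,260:320],None,fx=6.5,fy=6.5,interpolation=cv2.INTER_CUBIC)
cv2.imwrite("pics/s12.png",np.hstack([f(s0),f(s)]))
E
```

```text
(no output)
```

View pics/t12.png

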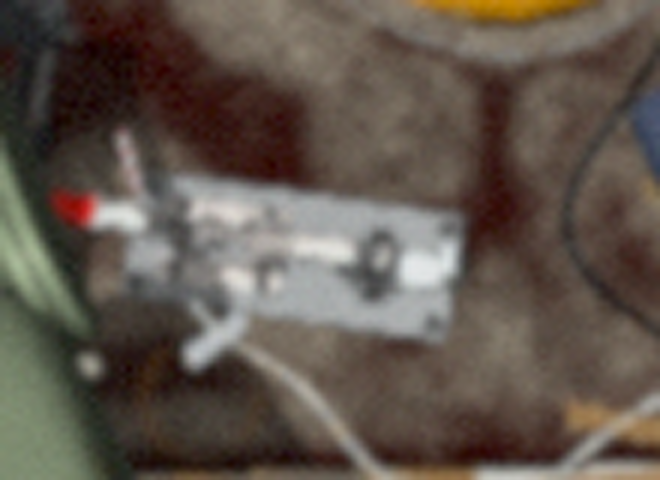

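View pics/s12.png

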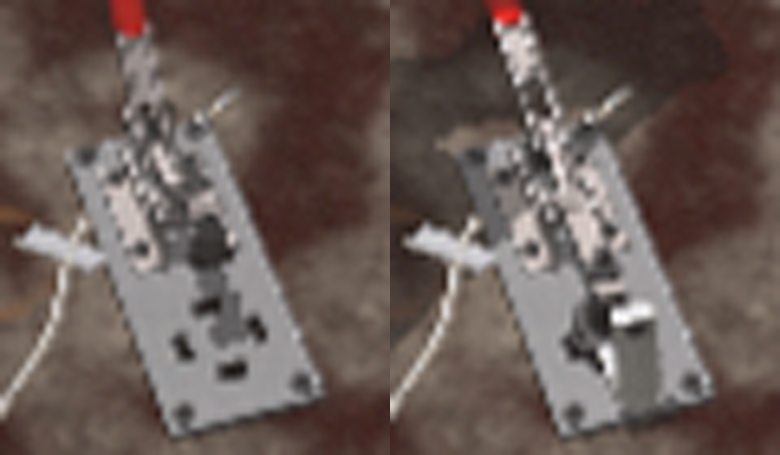

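```bash
python3 - <<'E'
from plant import *
from h import *
import pickle
rot=[np.pi,0,cy]
move_l(cl(0,100,130).tolist(),rot,velocity=150)
m=camera_model("wrist");w=get_image("wrist")[:,:,::-1];cv2.imwrite("pics/w13.png",w)
st=get_image("scene")[:,:,::-1]
s=sense();print(s["time_s"],s["ft_force"])
move_l(cl(0,30,210).tolist(),rot,velocity=200)
m2=camera_model("wrist");w2=get_image("wrist")[:,:,::-1];cv2.imwrite("pics/w14.png",w2)
pickle.dump((m,m2),open("w13.pkl","wb"))
st=get_image("scene")[:,:,::-1];cv2.imwrite("pics/s14.png",st)
print(sense()["time_s"])
E
```

```text
27.65 [ 0.30973134  0.79903856 -0.38116853]
28.4333
```

View pics/w13.png

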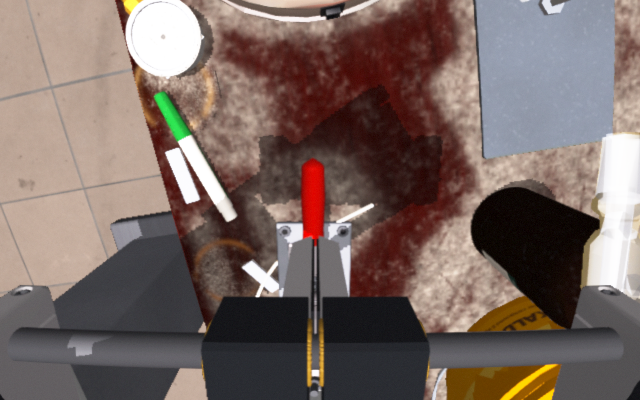

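View pics/w14.png

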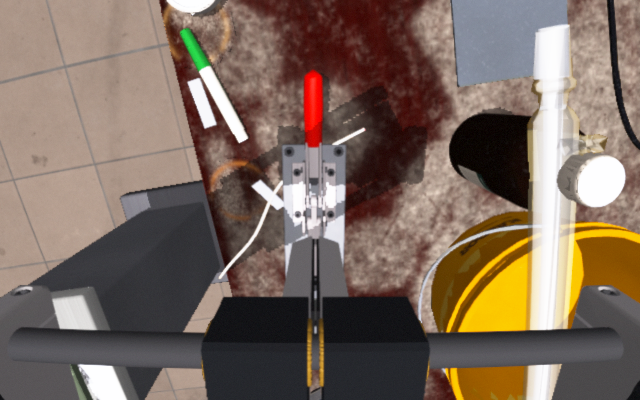

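View pics/s14.png

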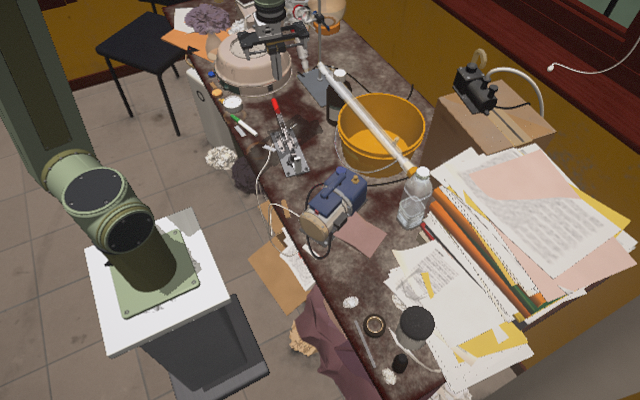

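```bash
python3 - <<'E'
import cv2,numpy as np
a=cv2.imread("pics/w14.png");s=cv2.imread("pics/s14.png");b=cv2.imread("pics/w13.png")
cv2.imwrite("pics/a1.png",np.hstack([cv2.resize(a[60:260,270:360],None,fx=3,fy=3,interpolation=cv2.INTER_CUBIC),cv2.resize(b[140:260,270:360],None,fx=5,fy=5,interpolation=cv2.INTER_CUBIC)]))
cv2.imwrite("pics/a2.png",cv2.resize(s[80:180,250:330],None,fx=6,fy=6,interpolation=cv2.INTER_CUBIC))
E
```

```text
(no output)
```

View pics/a1.png

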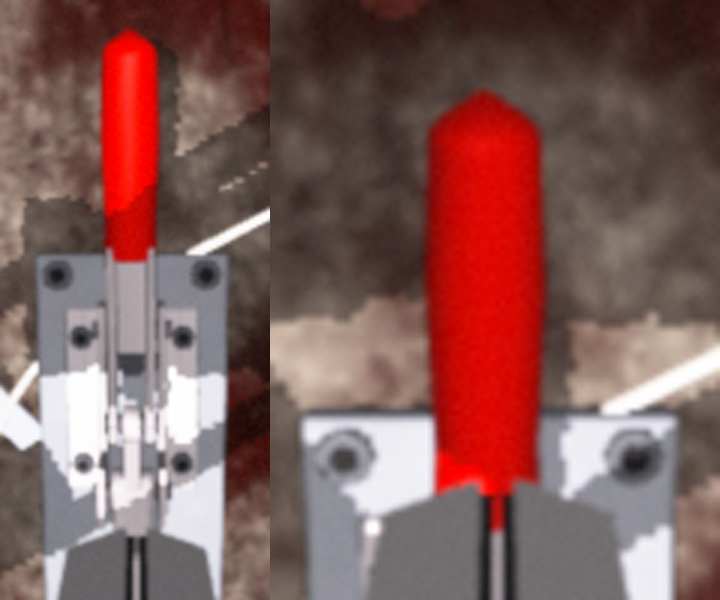

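View pics/a2.png

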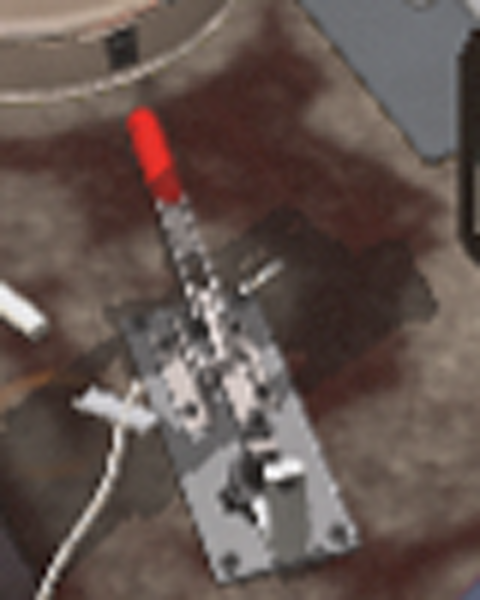

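```bash
python3 - <<'E'
from plant import *
from h import *
import pickle
m,m2=pickle.load(open("w13.pkl","rb"));ms=camera_model("scene")
w14,w13,sc=(m2,313.3,70),(m,313,158.4),(ms,272.8,98)
for l in ([w14,w13],[w14,sc],[w13,sc],[w14,w13,sc]): print("tip",np.round(tocl(tri(l)),1))
print("near",np.round(tocl(tri([(m2,313.3,146.5),(ms,278.3,113.2)])),1))
E
```

```text
tip [ -0.7 138.6  80.1]
tip [ -1.3 138.7  80. ]
tip [ -1.4 138.6  80.1]
tip [ -1.1 138.6  80. ]
near [-1.8 68.  74.3]
```

```bash
python3 - <<'E'
from plant import *
from h import *
import pickle
m,m2=pickle.load(open("w13.pkl","rb"));m11,_=pickle.load(open("w11.pkl","rb"))
P=cl(-1.1,138.6,80)
print("w11 expect",proj(m11,P),"meas",310.6,185)
print("w13",proj(m,P),313,158.4)
# base bolts in w11 at z8: compare clamp coords
print([np.round(tocl(onz(m11,235+u/5,150+v/3.5,8)),1) for u,v in((210,410),(572,410))])
print([np.round(tocl(onz(m2,270+u/3,60+v/3,8)),1) for u,v in((57,275),(206,275))])
print([np.round(tocl(onz(m,270+u/5,140+v/5,8)),1) for u,v in((345-270,460),(635-270,460))])
E
```

```text
w11 expect [311.16743108 184.92693587] meas 310.6 185
w13 [312.60823571 158.32235543] 313 158.4
[array([-29.9,  53.4,   8. ]), array([28.9, 53.4,  8. ])]
[array([-29.7,  53.9,   8. ]), array([28.6, 53.8,  8. ])]
[array([-29.7,  52.9,   8. ]), array([28.8, 52.9,  8. ])]
```

```bash
python3 - <<'E'
from plant import *
from h import *
import pickle
rot=[np.pi,0,cy]
move_l(cl(0,103,110).tolist(),rot,velocity=250)
move_l(cl(0,103,66).tolist(),rot,velocity=120)
z=60.
while z>38:
    move_l(cl(0,103,z).tolist(),rot,velocity=30)
    s=sense();f=np.array(s["ft_force"])
    print(z,round(s["time_s"],2),np.round(tocl(s["eef_pos"]),1),np.round([f@ux,f@uy,f[2]],1))
    if f[2]>25: break
    z-=1.5
m=camera_model("wrist");cv2.imwrite("pics/w15.png",get_image("wrist")[:,:,::-1]);cv2.imwrite("pics/s15.png",get_image("scene")[:,:,::-1])
pickle.dump(m,open("w15.pkl","wb"))
E
python3 - <<'E'
import cv2,numpy as np
a=cv2.imread("pics/w15.png");s=cv2.imread("pics/s15.png")
cv2.imwrite("pics/a3.png",np.hstack([cv2.resize(a[150:320,235:395],(640,595),interpolation=cv2.INTER_CUBIC)[:,150:490],cv2.resize(s[80:180,250:330],(476,595),interpolation=cv2.INTER_CUBIC)[:,:450]]))
E
```

```text
60.0 29.94 [1.00e-01 1.03e+02 6.01e+01] [ 0.1 -1.1  0.3]
58.5 30.19 [-1.00e-01  1.03e+02  5.84e+01] [ 0.4 -0.3 -0.3]
57.0 30.44 [1.000e-01 1.031e+02 5.710e+01] [1.3 0.1 0.8]
55.5 30.69 [  0.2 103.3  55.7] [0.6 1.2 0.9]
54.0 30.94 [  0.2 103.3  54.1] [-0.1  1.4  2.4]
52.5 31.19 [  0.  102.8  52.3] [0.4 0.6 0.7]
51.0 31.44 [ -0.4 102.5  50.4] [0.5 0.4 0.1]
49.5 31.69 [ -0.5 102.6  48.9] [-0.2 -0.7 -0.6]
48.0 31.94 [ -0.2 102.8  47.7] [-0.5  0.5  0.2]
46.5 32.19 [-1.000e-01  1.029e+02  4.630e+01] [ 0.5 -0.4 -0.2]
45.0 32.44 [-1.000e-01  1.029e+02  4.480e+01] [-0.5  0.3 -0.5]
43.5 32.69 [-1.000e-01  1.029e+02  4.330e+01] [-0.   0.2 -0.2]
42.0 32.94 [-1.000e-01  1.029e+02  4.180e+01] [-0.4 -0.6 -0.2]
40.5 33.19 [-1.000e-01  1.029e+02  4.030e+01] [-0.4 -0.5 -0.1]
39.0 33.44 [  0.2 103.1  39.1] [ 0.7 -0.5  0.7]
```

View pics/a3.png

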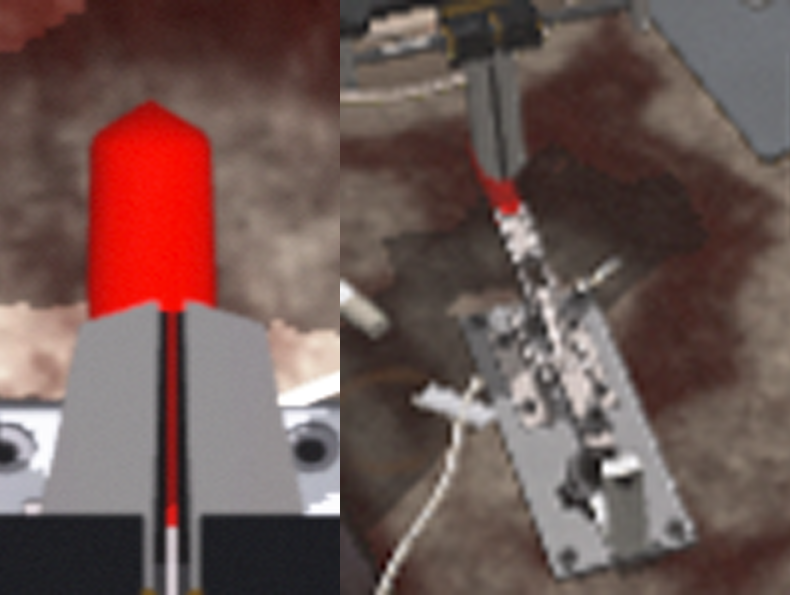

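```bash
python3 - <<'E'
from plant import *
from h import *
import pickle
rot=[np.pi,0,cy]
z=38.
while z>30:
    move_l(cl(0,103,z).tolist(),rot,velocity=20)
    s=sense();f=np.array(s["ft_force"])
    print(z,round(s["time_s"],2),np.round(tocl(s["eef_pos"]),1),np.round([f@ux,f@uy,f[2]],1))
    if f[2]>18: break
    z-=1
hold(.3);s=sense();print(s["ft_force"])
move_l(cl(0,100,130).tolist(),rot,velocity=200)
m=camera_model("wrist");cv2.imwrite("pics/w16.png",get_image("wrist")[:,:,::-1])
move_l(cl(0,30,210).tolist(),rot,velocity=250)
m2=camera_model("wrist");cv2.imwrite("pics/w17.png",get_image("wrist")[:,:,::-1]);cv2.imwrite("pics/s17.png",get_image("scene")[:,:,::-1])
pickle.dump((m,m2),open("w17.pkl","wb"))
a=cv2.imread("pics/w17.png");s=cv2.imread("pics/s17.png");b=cv2.imread("pics/w16.png")
cv2.imwrite("pics/a4.png",np.hstack([cv2.resize(a[60:260,270:360],None,fx=3,fy=3,interpolation=cv2.INTER_CUBIC),cv2.resize(b[140:260,270:360],None,fx=5,fy=5,interpolation=cv2.INTER_CUBIC)]))
cv2.imwrite("pics/a5.png",cv2.resize(s[80:180,250:330],None,fx=6,fy=6,interpolation=cv2.INTER_CUBIC))
print(sense()["time_s"])
E
```

```text
38.0 33.79 [  0.2 103.2  38.5] [-0.2  0.4  3.6]
37.0 34.04 [  0.3 103.3  37.8] [-1.1  0.5  5.5]
36.0 34.29 [  0.3 103.4  37.3] [-1.  -0.9  7. ]
35.0 34.54 [  0.4 103.5  36.9] [-3.  -1.6  9.1]
34.0 34.79 [  0.4 103.5  36.5] [-2.6 -2.6 12.6]
33.0 35.04 [  0.5 103.5  36.1] [-4.9 -2.7 15.8]
32.0 35.29 [  0.5 103.6  35.6] [-4.3 -3.  17.2]
31.0 35.54 [  0.5 103.7  34.9] [-5.3 -2.9 18. ]
[-6.13886431 -2.87804143 19.21840526]
37.2083
```

View pics/a4.png

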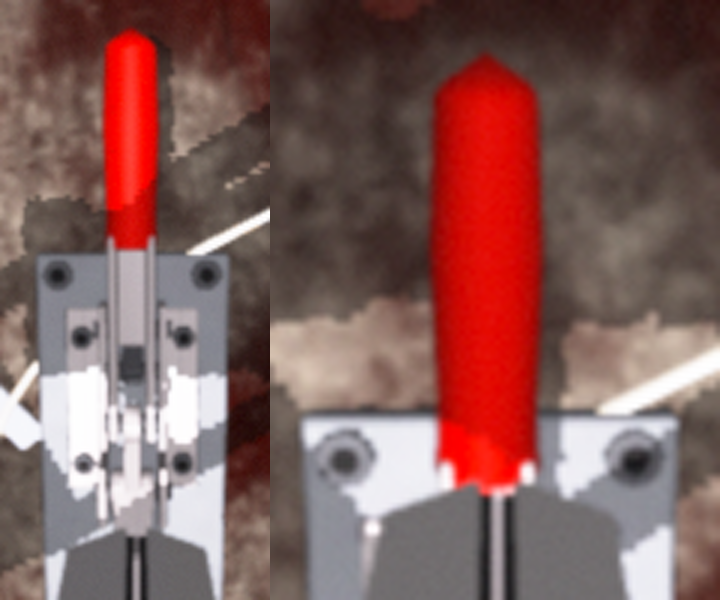

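View pics/a5.png

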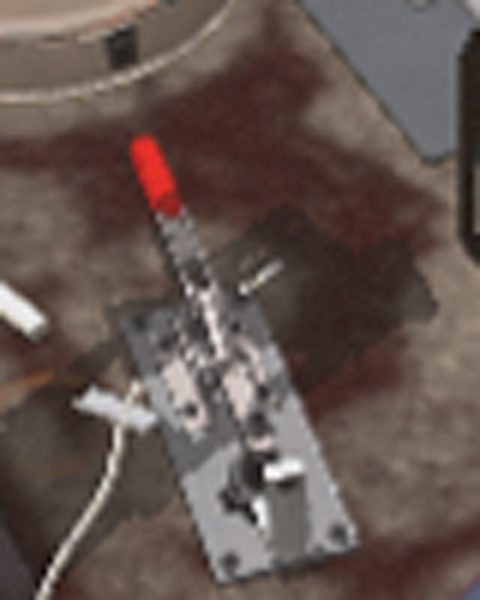

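```bash
python3 - <<'E'
from plant import *
from h import *
import pickle
m,m2=pickle.load(open("w17.pkl","rb"));ms=camera_model("scene")
w17,w16,sc=(m2,313.5,70),(m,313,151),(ms,250+142/6,80+137/6)
for l in ([w17,w16],[w17,sc],[w17,w16,sc]): print("tip",np.round(tocl(tri(l)),1))
print("near",np.round(tocl(tri([(m2,313.4,60+248/3),(ms,250+172/6,80+213/6)])),1))
# look at nest
rot=[np.pi,0,cy]
movep(cl(0,-150,200).tolist(),rot)
mm=camera_model("wrist");im=get_image("wrist")[:,:,::-1];cv2.imwrite("pics/w18.png",im);pickle.dump(mm,open("w18.pkl","wb"))
cv2.imwrite("pics/w18c.png",cv2.resize(im[20:230,250:390],None,fx=4.2,fy=2.8,interpolation=cv2.INTER_CUBIC))
cv2.imwrite("pics/s18.png",get_image("scene")[:,:,::-1]);t=get_image("top")[:,:,::-1]
cv2.imwrite("pics/t18.png",np.vstack([cv2.resize(x[170:250,360:460],None,fx=3.5,fy=3.5) for x in (cv2.imread("pics/top0.png"),t)]))
print(sense()["time_s"],sense()["ft_force"])
E
```

```text
tip [ -0.9 140.7  54.1]
tip [ -0.7 140.4  58. ]
tip [ -0.8 140.8  57.6]
near [-1.5 70.3 62.4]
38.1083 [0.41736701 0.73274405 0.30144277]
```

View pics/w18c.png

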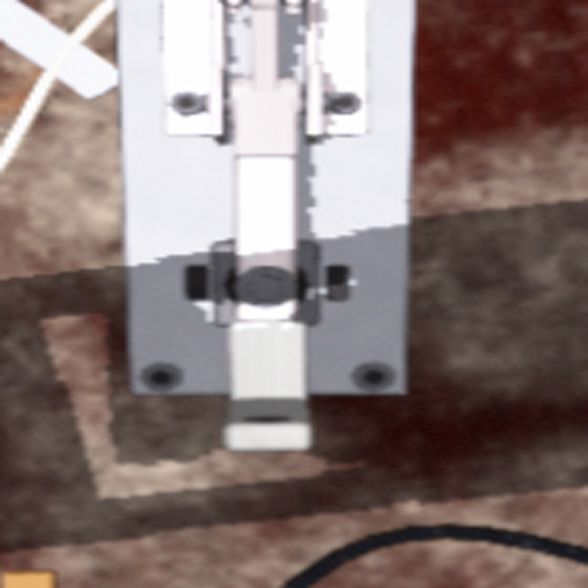

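View pics/t18.png

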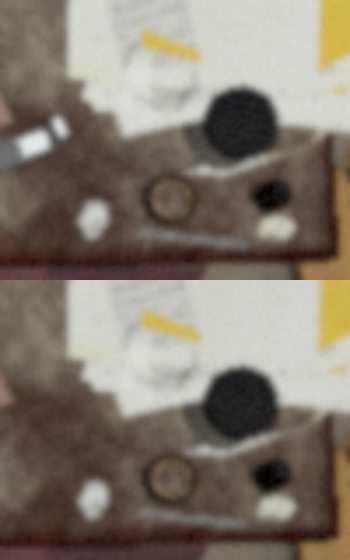

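```bash
python3 - <<'E'
from plant import *
s=sense();print(s["time_s"],s["width"])
finish_job()
E
```

```text
38.1083 0.5932932322851326
the job is handed in; nothing more can be done
```

The bracket is in the nest, the clamp is locked on its foot, and I handed the job in at 38.1 s of the 48 s allowed, with the arm clear of everything. No verdict was reported.

**Bracket:** I gripped it by its tab and set the foot down low under the open pad. It had drooped about 3.5° in the fingers, so I tilted the tool to compensate. After release the wrist view put the foot within about 0.1 mm of the nest centre, between the stops, with the tab outward.

**Clamp:** The first push left the handle about 0.2 rad up, before its dead point. Pictures taken after backing off showed this, so I pushed again. The second push snapped past the dead point and I pressed to about 19 N. With the tool lifted away, the handle's far end measured y 141, z 54–58 mm and its near end y 70, z 62 mm. That is level to within a few millimetres, close to the stated locked position. The last view showed the arm level and the pad on the foot.

**Bystanders:** In the before and after top views the jar and tape roll look the same.

**Checks that disagreed:**
- **Tool height:** with the shut fingers on the handle, the TCP read roughly 27–35 mm lower than the measured grip top. I used contact force and pictures there instead, and did not find out why.
- **Final press:** the force never rose sharply at a hard stop. It went from 4 to 19 N over about 4 mm of travel.
- **Pad force:** I did not measure it directly.

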